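Stow the stopwatch and push the chart drawer home

TASK

Lay the steel stopwatch down in the empty middle bay of the open ash drawer, without letting it drop. Then push the drawer shut, gently, until you feel it come up firm against its stop; leave it fully home with the watch lying flat inside.

Things in the scene. Friction and masses are not known exactly. Their poses are not given: they have to be found in the camera images.
- stopwatch: Steel stopwatch, face up on the table: round case 56 mm across, 18 mm thick, white dial. About 160 g. Origin: centre of its underside; z up, +x to the crown, which reaches 38 mm from the centre. Grip across the case along y. Bystanders nearby: a brass pocket compass of the same size, with no crown, and a brass chart weight with a knob on top.
- cabinet: Low ash drawer unit, 364 mm wide, 280 deep, 80 high, fixed; place and yaw vary. Origin: table level under the middle of its front; +x runs into the unit, away from the robot, z up. The drawer opens to -x. Its front is 334 mm wide, 12 to 66 mm above the table, with a chrome button 30 mm across in the middle, 5 mm proud, that does not move: push on the wood beside it. Over 50 N is too rough.
- drawer (a joint): How far the drawer is out, in m: 0 = hard against its stop, front flush with the unit; 0.13 to 0.16 at the start. The outer face of its front is at x = -value in the unit's frame. It slides with a steady drag of about 2 N and stays where it is left; at the stop it turns rigid. Press it there with some 6 to 20 N.
- bay (a point): Point on the drawer's inner floor, on the middle line of the empty middle bay, 70 mm behind the outer face, 20 mm above the table; axes as the unit's; moves with the drawer. The bay is 140 mm wide (y) between strips 14 mm high; along x it runs from 56 mm before this point (the front, 46 mm above the floor) back under the unit's top. The side bays hold a small weight and an amber filter.
Things that resemble listed ones, but are neither listed nor needed, are in the scene too. Leave any green or turquoise look-alike of the stopwatch alone.

How it is judged:
By the outcome, as a careful person would: the job done as asked, in the order asked, and still so for the second after the job is handed in, with the robot touching nothing.
It also fails if it takes over 48 s, if anything falls off the work surface, if the arm or the gripper's body presses on something with over 40 N, if the wrist force passes 120 N, or if a joint passes its speed limit or range.

ROBOT

A 6-joint arm with a two-finger parallel gripper is mounted at the origin on the work surface. World frame = base frame: x ahead of the robot, y to its left, z up, the work surface at z = 0. Lengths are in m, angles in rad, forces in N, time in s.
With the tool pointing down it reaches from about 0.35 to 0.775 m from the base axis. Payload 7.3 kg.
Tool frame: the origin (TCP) lies midway between the tips of the shut fingers; the grasp point (between the pads) lies 19 mm behind it (robot.tcp_to_grasp is the distance from the TCP to the grasp point, in m); x points along the fingers, z is the direction in which the jaws open and shut, and the axes are right-handed (so a half turn about x gives the same grasp; the last joint's range is limited). The gripper opens to 92 mm and grips with 3 to 60 N. Pads are 19 mm wide; open, the fingers measure 130 mm over their backs; the gripper's body (75 mm by 190 mm) begins 47 mm behind the grasp point.
Start: joints at [-1.398, 0.342, 1.524, -0, 1.275, -0.146], TCP at [0.165, -0.499, 0.227] pointing down, gripper open.
Joint ranges: [-2.53, 2.53], [-0.77, 2.02], [0.04, 2.7], [-1, 4.14], [0.28, 2.66], [-3.11, 3.11]. Speed limits (rad/s): [2.57, 2.57, 3.14, 3.14, 3.14, 3.14].

INTERFACE

Orientations are given as [roll, pitch, yaw] about the fixed x, y, z axes, in that order (R = Rz(yaw) Ry(pitch) Rx(roll)).
In Python, from cell import robot gives the robot as it stands.
- The arm moves only by the tool move_arm, never from a script. Its argument "deltas" is a list of rows, each an object with "dp": the shift along the tool's x, y, z in m, a list of three; "turn": the turn, a rotation vector about the tool's x, y, z in degrees, a list of three. A call has 1 to 10 rows; each row is the pose to reach, as a shift and turn from the pose commanded when the call began, along the tool's axes at that moment; what a row does not reach only later rows make up. A row lasts 1/10 s, in which the tool goes at most 50 mm and 8.59 degrees, less where a joint would pass 70% of its speed; a pose out of reach is approached as far as the arm can. A call with a gripper value outside its range is refused whole. "hand" is the finger opening in m, from 0 to 0.0918, set as the call begins (left out, the last holds). The fingers move at their own pace and stop on an object; "squeeze" is the grip in N (left out, the last holds). Time passes only in rows, so rows that repeat a pose let the fingers close. It gives the time, the measured TCP pose, the force and the opening at its end, in the units of the state.
- robot.observe(): the state, without advancing time (a new reading comes with each control period).
- robot.read_camera(name): name is "side" or "top"; returns (picture, depth): 384x512x3 uint8, red, green, blue; 384x512 float32, m along the optical axis (not along the pixel's ray), 0 where there is no reading.
- robot.camera_info(name): a dict with "fx", "fy", "cx", "cy" (pixels), "k1" (the pictures are not rectified: a ray, as slopes to the right and down, at radius r is drawn at 1 + k1 r^2 times it, then the intrinsics apply), "R" (3x3) and "t" (3): a world point X has camera coordinates R X + t. Camera axes: x right, y down, z forward; pixel columns grow to the right and rows downward; lengths in m; the calibration is good to about 2 mm. A picture is of the moment at which its call begins. camera_info takes no time and is no camera call.
- robot.hand_in(): hands the job in, once; it reports no verdict.
The state is a dict: "time": time; "qpos": joint angles; "qvel": joint speeds; "joint_efforts": joint torques, N m; "tool_pos": TCP position; "tool_rot": TCP orientation; "contact_force": force on the tool from outside, world axes, zero at the start; "torque": the same for the moment, N m; "opening": finger opening in m.
Only numpy, scipy, OpenCV 4.12 (cv2) and the standard library are available. Lean on these libraries where they do the work, as an engineer would, in place of code of your own. Each camera call takes 0.05 s, during which the arm holds its last target.

## Working session

There is one attempt and no reset: what is moved stays moved. The work goes in short steps, Python scripts to look and compute and a tool call to move; the robot and the scene stay as the last step left them, time stands still between calls to the robot, and variables do not carry over. Pictures are saved under pics/ and viewed, and the job is handed in when it is done.

Besides the shell and the picture viewer there is one more tool, called after "Emit:" as a command line: name --argument value ..., lists and objects as JSON in quotes. move_arm: Moves the arm, as the interface text tells. Its arguments: {"type":"object","properties":{"deltas":{"type":"array"},"hand":{"type":"number"},"squeeze":{"type":"number"}},"required":["deltas"]}

```bash
mkdir -p pics; ls; python3 - <<'E'
from cell import robot
import cv2, numpy as np
for n in("side","top"):
    p,d=robot.read_camera(n); cv2.imwrite(f"pics/{n}0.png",p[:,:,::-1]); np.savez(f"{n}0.npz",p=p,d=d)
    i=robot.camera_info(n); print(n,{k:np.round(v,4).tolist() for k,v in i.items()})
s=robot.observe(); print(s)
E
```

```text
pics
side {'fx': 447.8848, 'fy': 447.8848, 'cx': 257.9931, 'cy': 192.9334, 'k1': -0.1059, 'R': [[-0.9772, -0.2121, 0.009], [-0.1462, 0.642, -0.7526], [0.1539, -0.7368, -0.6584]], 't': [0.5492, 0.2272, 0.8233]}
top {'fx': 427.5278, 'fy': 427.5278, 'cx': 253.0369, 'cy': 192.5511, 'k1': -0.1239, 'R': [[-0.0289, -0.9989, -0.0367], [-0.9959, 0.0319, -0.0843], [0.0854, 0.0341, -0.9958]], 't': [-0.1094, 0.597, 1.0416]}
{'time': 0.1, 'qpos': array([-1.39795535e+00,  3.42641345e-01,  1.52490157e+00, -2.77301805e-05,
        1.27538394e+00, -1.45986935e-01]), 'qvel': array([ 0.00205422, -0.00066682, -0.00235495,  0.00081271,  0.00068361,
       -0.00217053]), 'joint_efforts': array([ 1.54604379e-03, -4.32004488e+01, -2.44694155e+01,  7.18600536e-02,
        5.26015169e-02, -5.27186035e-05]), 'tool_pos': array([ 0.16452187, -0.49818655,  0.22612748]), 'tool_rot': array([3.01547886, 1.56946187, 1.76351853]), 'contact_force': array([-0.12122691, -0.21191307,  1.0659975 ]), 'torque': array([ 0.03017594, -0.01740977,  0.06871748]), 'opening': 0.09182127586392172}
```

View pics/top0.png

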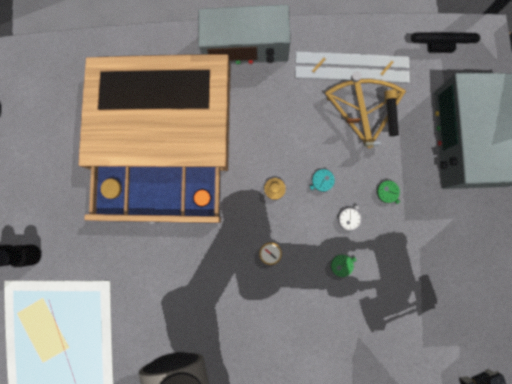

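View pics/side0.png

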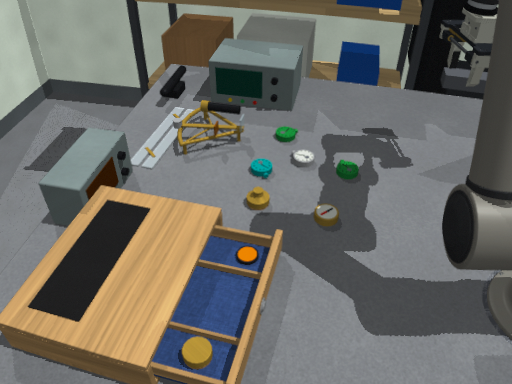

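The top view shows these candidates:
- white-dial watch at (349,218)
- turquoise look-alike at (322,181)
- green look-alikes at (388,191) and (343,265)
- brass compass with no crown at (270,254)
- knobbed chart weight at (275,188)

By the description I choose the white one at (349,218), which is at (303,157) in the side view. Next is a close crop of it.

```bash
cat > h.py <<'E'
import cv2, numpy as np
from cell import robot
def ray(n,uv):
    i=robot.camera_info(n); uv=np.asarray(uv,float).reshape(-1,2)
    K=np.array([[i['fx'],0,i['cx']],[0,i['fy'],i['cy']],[0,0,1]])
    q=cv2.undistortPoints(uv.reshape(-1,1,2),K,np.array([i['k1'],0,0,0.]),None,None).reshape(-1,2)
    # model matches opencv: distorted = r*(1+k1 r^2)
    R=np.array(i['R']);t=np.array(i['t'])
    D=np.c_[q,np.ones(len(q))]@R
    return -R.T@t, D
def plane(n,uv,z):
    c,D=ray(n,uv); return c+D*((z-c[2])/D[:,2])[:,None]
def tri(a,b):
    (c1,D1),(c2,D2)=ray("side",a),ray("top",b); out=[]
    for d1,d2 in zip(D1,D2):
        s=np.linalg.lstsq(np.c_[d1,-d2],c2-c1,rcond=None)[0]
        p,q=c1+s[0]*d1,c2+s[1]*d2; out.append(np.r_[(p+q)/2,np.linalg.norm(p-q)])
    return np.array(out)
def depthpt(n,d,uv):
    i=robot.camera_info(n); c,D=ray(n,uv)
    z=np.array([d[int(round(v)),int(round(u))] for u,v in np.reshape(uv,(-1,2))])
    return c+D*z[:,None]
E
python3 - <<'E'
from h import *
S=np.load('side0.npz');T=np.load('top0.npz')
a=cv2.resize(T['p'][188:248,314:384],None,fx=5,fy=5,interpolation=2)
b=cv2.resize(S['p'][130:185,265:345],None,fx=5,fy=5,interpolation=2)
h=300
im=np.zeros((300,760,3),np.uint8); im[:a.shape[0],:a.shape[1]]=a; im[:b.shape[0],355:355+b.shape[1]]=b
cv2.imwrite('pics/crop0.png',im[:,:,::-1])
a=cv2.resize(T['p'][150:232,75:235],None,fx=5,fy=5,interpolation=2); cv2.imwrite('pics/cropd.png',a[:,:,::-1])
b=cv2.resize(S['p'][215:384,140:300],None,fx=3.5,fy=3.5,interpolation=2); cv2.imwrite('pics/crops.png',b[:,:,::-1])
E
```

```text
(no output)
```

View pics/crop0.png

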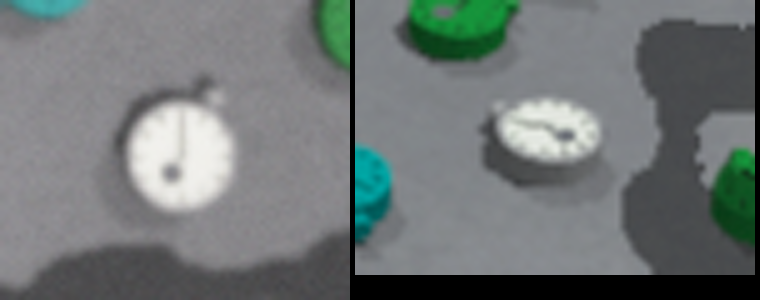

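View pics/cropd.png

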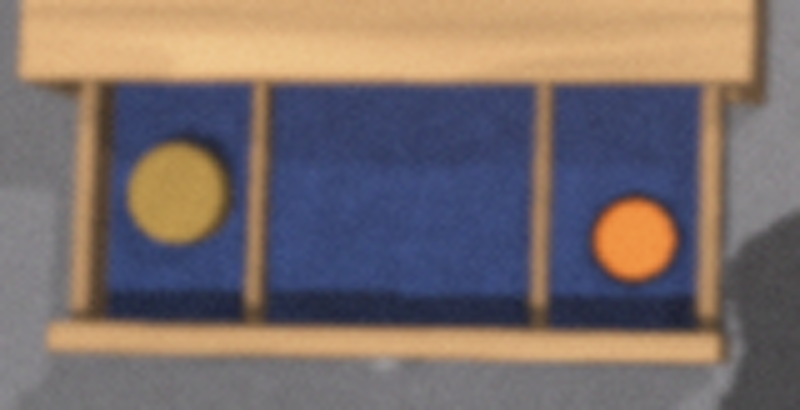

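View pics/crops.png

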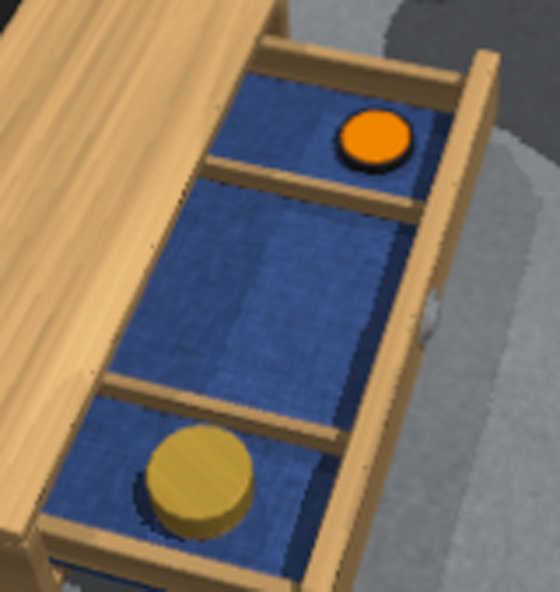

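The crop confirms a steel case, a white dial and a crown: top (356,206), side (294,151). It lies alone. The drawer's middle bay is empty. Now I measure both.

```bash
python3 - <<'E'
from h import *
np.set_printoptions(precision=4,suppress=True)
S=np.load('side0.npz');T=np.load('top0.npz')
print('cams',ray('side',[0,0])[0],ray('top',[0,0])[0])
def blob(p,x0,y0,x1,y1):
    c=p[y0:y1,x0:x1].astype(float); 
    m=((c.min(2)>165)).astype(np.uint8); m=cv2.morphologyEx(m,cv2.MORPH_CLOSE,np.ones((5,5)))
    n,l,st,ce=cv2.connectedComponentsWithStats(m); k=1+np.argmax(st[1:,4])
    cs,_=cv2.findContours((l==k).astype(np.uint8),0,1); e=cv2.fitEllipse(cs[0])
    return ce[k]+[x0,y0],st[k],(e[0][0]+x0,e[0][1]+y0),e[1:]
bt=blob(T['p'],330,198,370,240);bs=blob(S['p'],285,140,325,175)
print(bt,bs)
print('dial tri ell',tri(bs[2],bt[2]),'cent',tri(bs[0],bt[0]))
print('crown tri',tri([293.8,151.2],[356.3,206.3]))
for z in (.008,.012,.018): print(z,plane('top',[bt[0],[356.3,206.3]],z),plane('side',[bs[0],[293.8,151.2]],z))
print('depth dial',depthpt('top',T['d'],bt[0]),depthpt('side',S['d'],bs[0]))
# drawer front lower edge in top
hsv=cv2.cvtColor(T['p'],cv2.COLOR_RGB2HSV)
wood=((hsv[...,0]>8)&(hsv[...,0]<25)&(hsv[...,1]>70)&(hsv[...,2]>120))
lo=[];up=[]
for u in range(92,214,6):
    col=np.where(wood[205:230,u])[0]+205
    if len(col): lo.append((u,col.max()+.5)); up.append((u,col.min()-.5))
lo=np.array(lo);up=np.array(up)
print(lo[[0,5,10,15,-1]].tolist(),up[[0,5,10,15,-1]].tolist())
P=plane('top',lo,.066); Q=plane('top',up,.066)
for X in(P,Q):
    f=np.polyfit(X[:,1],X[:,0],1); print('line x=a*y+b',f,'resid',(X[:,0]-np.polyval(f,X[:,1])).std(),X[0],X[-1])
E
```

```text
cams [0.4433 0.5773 0.7081] [ 0.5024 -0.1639  1.0835]
(array([350.1514, 218.6351]), array([ 10,   9,  21,  23, 370], dtype=int32), (350.22730827331543, 218.4892234802246), ((20.219602584838867, 22.022457122802734), 29.8083553314209)) (array([303.5989, 155.3407]), array([  9,  10,  20,  12, 182], dtype=int32), (303.5838317871094, 155.33508777618408), ((10.849475860595703, 18.928861618041992), 94.43126678466797))
dial tri ell [[ 0.521  -0.3674  0.0172  0.0008]] cent [[ 0.5208 -0.3672  0.0174  0.0005]]
crown tri [[ 0.5501 -0.3849  0.0135  0.0026]]
0.008 [[ 0.5212 -0.369   0.008 ]
 [ 0.5516 -0.3859  0.008 ]] [[ 0.5216 -0.38    0.008 ]
 [ 0.5497 -0.3926  0.008 ]]
0.012 [[ 0.5211 -0.3682  0.012 ]
 [ 0.5515 -0.3851  0.012 ]] [[ 0.5212 -0.3746  0.012 ]
 [ 0.5491 -0.387   0.012 ]]
0.018 [[ 0.521  -0.367   0.018 ]
 [ 0.5512 -0.3838  0.018 ]] [[ 0.5205 -0.3664  0.018 ]
 [ 0.5481 -0.3787  0.018 ]]
depth dial [[ 0.521  -0.3665  0.0211]] [[ 0.5207 -0.3695  0.0157]]
[[92.0, 220.5], [122.0, 220.5], [152.0, 220.5], [182.0, 221.5], [212.0, 222.5]] [[92.0, 204.5], [122.0, 214.5], [152.0, 214.5], [182.0, 204.5], [212.0, 216.5]]
line x=a*y+b [0.0436 0.5228] resid 0.0008128139311740375 [0.5335 0.2686 0.066 ] [ 0.5211 -0.0289  0.066 ]
line x=a*y+b [0.0343 0.5428] resid 0.008948653561598728 [0.5729 0.2686 0.066 ] [ 0.5354 -0.0293  0.066 ]
```

```bash
python3 - <<'E'
from h import *
np.set_printoptions(precision=4,suppress=True)
S=np.load('side0.npz');T=np.load('top0.npz')
print('front ends top', plane('top',[[84.6,220.5],[219.3,222.0]],.066))
# strips of middle bay: top z=.034 ; crop coords (256,200),(543,200),(255,300),(538,300)
px=np.array([[261,110],[544,110],[254,300],[539,300]])/5+[75,150]
print('strips z.034',px.tolist(),plane('top',px,.034))
# side: strip top front ends
ps=np.array([[418,210],[342,438],[210,165],[105,380]])/3.5+[140,215]
print('side strips z.034',plane('side',ps,.034))
print('side panel corner outer top',plane('side',np.array([[497,57]])/3.5+[140,215],.066))
print('tri corner',tri(np.array([[496,58]])/3.5+[140,215],[219.0,221.8]))
print('tri strip fronts',tri(ps[:2],np.array([[538,322],[254,320]])/5+[75,150]))
print('button tri',tri(np.array([[432,315]])/3.5+[140,215],np.array([[384,364]])/5+[75,150]))
print('cab front edge z.08',plane('top',[[79.5,165.8],[226,167.5]],.08))
# floor height tri: compare depth
print(depthpt('top',T['d'],[[155,190],[145,195],[165,200]]),depthpt('side',S['d'],[[215,295],[225,290]]))
print(depthpt('top',T['d'],[[120,218],[150,219],[180,219],[120,120]]))
# shadow-line / filter in right bay for floor height
E
```

```text
front ends top [[ 0.5339  0.2879  0.066 ]
 [ 0.5218 -0.0465  0.066 ]]
strips z.034 [[127.2, 172.0], [183.8, 172.0], [125.8, 210.0], [182.8, 210.0]] [[0.6549 0.1892 0.034 ]
 [0.6495 0.0436 0.034 ]
 [0.5587 0.1931 0.034 ]
 [0.5546 0.0476 0.034 ]]
side strips z.034 [[0.548  0.0532 0.034 ]
 [0.5545 0.1965 0.034 ]
 [0.6675 0.0479 0.034 ]
 [0.6764 0.1918 0.034 ]]
side panel corner outer top [[ 0.5223 -0.0389  0.066 ]]
tri corner [[ 0.523  -0.0449  0.0588  0.0012]]
tri strip fronts [[0.5463 0.0495 0.0295 0.0049]
 [0.5519 0.1946 0.0312 0.0062]]
button tri [[0.5252 0.124  0.043  0.001 ]]
cab front edge z.08 [[ 0.6682  0.2957  0.08  ]
 [ 0.6503 -0.067   0.08  ]]
[[0.608  0.1207 0.0216]
 [0.5963 0.1476 0.0188]
 [0.5817 0.0948 0.0231]] [[0.6213 0.1054 0.0183]
 [0.6055 0.0921 0.021 ]]
[[0.5379 0.1975 0.0645]
 [0.5335 0.1212 0.0687]
 [0.5316 0.0482 0.0663]
 [0.7783 0.1929 0.0793]]
```

```bash
cat >> h.py <<'E'
from scipy.spatial.transform import Rotation as Ro
def goal(pos,jaw_deg,state=None):
    """dp,turn (tool axes) from measured pose to TCP pos, pointing down, jaws along jaw_deg or +180"""
    s=state or robot.observe(); R=Ro.from_euler('xyz',s['tool_rot']); M=R.as_matrix()
    best=None
    for a in (jaw_deg,jaw_deg+180):
        z=np.array([np.cos(np.radians(a)),np.sin(np.radians(a)),0]); x=np.array([0,0,-1.]); y=np.cross(z,x)
        G=Ro.from_matrix(np.c_[x,y,z]); rv=(R.inv()*G).as_rotvec(degrees=True)
        if best is None or np.linalg.norm(rv)<np.linalg.norm(best): best=rv
    print('tool axes(cols)\n',M.round(4)); print('dp',(M.T@(np.array(pos)-s['tool_pos'])).round(4),'turn',best.round(2),'pos',s['tool_pos'].round(4),'q6',s['qpos'][5].round(3),'t',s['time'])
E
python3 - <<'E'
from h import *
goal([.521,-.367,.10],58)
E
```

```text
tool axes(cols)
 [[-3.000e-04  9.496e-01  3.135e-01]
 [ 1.300e-03  3.135e-01 -9.496e-01]
 [-1.000e+00  2.000e-04 -1.300e-03]]
dp [ 0.1262  0.3796 -0.0127] turn [ 5.027e+01 -8.000e-02  2.000e-02] pos [ 0.1645 -0.4982  0.2261] q6 -0.146 t 0.1
```

Emit:
move_arm --deltas '[{"dp":[0.01,0.02,0],"turn":[3,0,0]},{"dp":[0.02,0.06,0],"turn":[8,0,0]},{"dp":[0.03,0.1,-0.003],"turn":[14,0,0]},{"dp":[0.05,0.14,-0.005],"turn":[20,0,0]},{"dp":[0.06,0.185,-0.006],"turn":[26,0,0]},{"dp":[0.08,0.23,-0.008],"turn":[32,0,0]},{"dp":[0.095,0.275,-0.01],"turn":[38,0,0]},{"dp":[0.11,0.32,-0.011],"turn":[44,0,0]},{"dp":[0.12,0.36,-0.012],"turn":[48.5,0,0]},{"dp":[0.126,0.38,-0.013],"turn":[50.3,0,0]}]' --hand 0.084

```text
time: 1.1
tool_pos: [0.5237, -0.3648, 0.0989]
tool_rot: [-2.055, 1.569, 2.098]
contact_force: [-0.6, -0.2, 0.1]
opening: 0.0842
```

Emit:
move_arm --deltas '[{"dp":[0,0,0],"turn":[0,0,0]},{"dp":[0,0,0],"turn":[0,0,0]},{"dp":[0,0,0],"turn":[0,0,0]}]'

```text
time: 1.4
tool_pos: [0.5204, -0.3677, 0.101]
tool_rot: [-0.497, 1.57, -2.627]
contact_force: [-0.2, 0.0, -0.1]
opening: 0.0839
```

```bash
python3 - <<'E'
from h import *
for n in("side","top"):
    p,d=robot.read_camera(n); cv2.imwrite(f"pics/{n}1.png",p[:,:,::-1])
goal([.521,-.367,.004],58)
print(robot.observe()['opening'],robot.observe()['contact_force'])
E
```

```text
tool axes(cols)
 [[ 3.000e-04  8.471e-01 -5.315e-01]
 [-5.000e-04 -5.315e-01 -8.471e-01]
 [-1.000e+00  6.000e-04  3.000e-04]]
dp [ 0.0973 -0.0001 -0.0012] turn [-0.11  0.02 -0.03] pos [ 0.5205 -0.368   0.1013] q6 1.396 t 1.5
0.08405737596502957 [ 0.5673667  -0.27030182 -0.12707988]
```

View pics/side1.png

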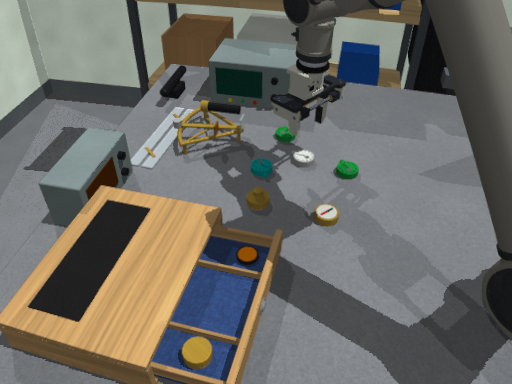

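View pics/top1.png

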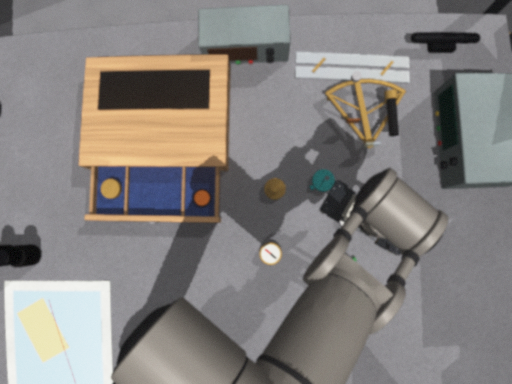

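The gripper hangs above the watch (side view 303,157), with its jaws clear of the neighbours. I descend now.

Emit:
move_arm --deltas '[{"dp":[0.015,0,0],"turn":[0,0,0]},{"dp":[0.035,0,0],"turn":[0,0,0]},{"dp":[0.055,0,0],"turn":[0,0,0]},{"dp":[0.07,0,0],"turn":[0,0,0]},{"dp":[0.082,0,-0.001],"turn":[0,0,0]},{"dp":[0.088,0,-0.001],"turn":[0,0,0]},{"dp":[0.092,0,-0.001],"turn":[0,0,0]},{"dp":[0.095,0,-0.001],"turn":[0,0,0]},{"dp":[0.096,0,-0.001],"turn":[0,0,0]},{"dp":[0.096,0,-0.001],"turn":[0,0,0]}]'

```text
time: 2.5
tool_pos: [0.5221, -0.3664, 0.0051]
tool_rot: [1.325, 1.57, -0.805]
contact_force: [-0.4, -1.1, -0.1]
opening: 0.0839
```

```bash
python3 - <<'E'
from h import *
p,d=robot.read_camera('side'); cv2.imwrite("pics/s2.png",cv2.resize(p[90:190,240:380],None,fx=5,fy=5,interpolation=2)[:,:,::-1])
goal([.521,-.367,.004],58)
print(robot.observe()['opening'],robot.observe()['contact_force'])
E
```

```text
tool axes(cols)
 [[ 5.000e-04  8.478e-01 -5.304e-01]
 [-6.000e-04 -5.304e-01 -8.478e-01]
 [-1.000e+00  8.000e-04  2.000e-04]]
dp [ 0.0011 -0.0006  0.0011] turn [-0.03  0.01 -0.04] pos [ 0.5221 -0.3664  0.0051] q6 1.398 t 2.55
0.08410626815765543 [ 0.07012833  0.12843495 -0.28843559]
```

View pics/s2.png

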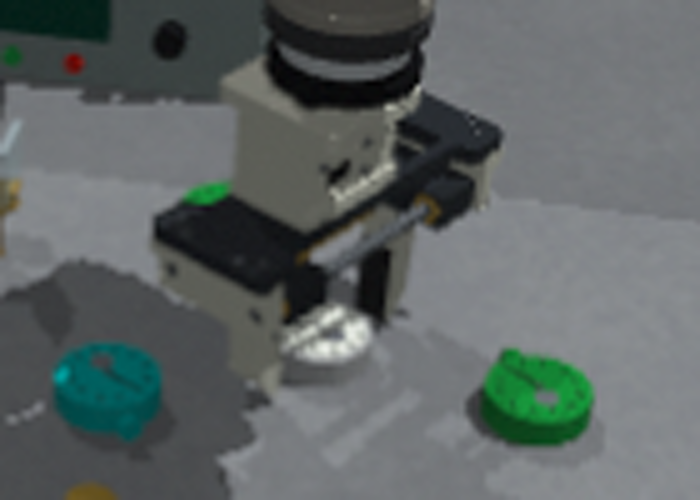

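The watch sits between the fingers. I go 2 mm lower and close.

Emit:
move_arm --deltas '[{"dp":[0.001,0,0],"turn":[0,0,0]},{"dp":[0.002,0,0],"turn":[0,0,0]},{"dp":[0.002,0,0],"turn":[0,0,0]}]'

```text
time: 2.85
tool_pos: [0.5219, -0.3662, 0.0027]
tool_rot: [-0.31, 1.571, -2.44]
contact_force: [0.8, -0.3, -1.0]
opening: 0.0841
```

Emit:
move_arm --deltas '[{"dp":[0,0,0],"turn":[0,0,0]},{"dp":[0,0,0],"turn":[0,0,0]},{"dp":[0,0,0],"turn":[0,0,0]},{"dp":[0,0,0],"turn":[0,0,0]},{"dp":[0,0,0],"turn":[0,0,0]},{"dp":[0,0,0],"turn":[0,0,0]}]' --hand 0.04 --squeeze 20

```text
time: 3.45
tool_pos: [0.5219, -0.3663, 0.0028]
tool_rot: [0.64, 1.571, -1.49]
contact_force: [-0.2, -0.5, 0.1]
opening: 0.0555
```

Gripped at 55.5 mm, which matches the case. I lift it and check.

Emit:
move_arm --deltas '[{"dp":[-0.01,0,0],"turn":[0,0,0]},{"dp":[-0.025,0,0],"turn":[0,0,0]},{"dp":[-0.05,0,0],"turn":[0,0,0]},{"dp":[-0.08,0,0],"turn":[0,0,0]},{"dp":[-0.11,0,0],"turn":[0,0,0]},{"dp":[-0.14,0,0],"turn":[0,0,0]},{"dp":[-0.155,0,0],"turn":[0,0,0]},{"dp":[-0.16,0,0],"turn":[0,0,0]},{"dp":[-0.16,0,0],"turn":[0,0,0]}]'

```text
time: 4.35
tool_pos: [0.5221, -0.3664, 0.164]
tool_rot: [1.378, 1.569, -0.752]
contact_force: [0.1, 0.1, -1.2]
opening: 0.0553
```

```bash
python3 - <<'E'
from h import *
p,d=robot.read_camera('side'); cv2.imwrite("pics/s3.png",cv2.resize(p[30:190,220:420],None,fx=4,fy=3.7,interpolation=2)[:590,:,::-1])
goal([.598,.1195,.163],87.6)
print(robot.observe()['opening'],robot.observe()['contact_force'])
E
```

```text
tool axes(cols)
 [[-2.000e-04  8.477e-01 -5.304e-01]
 [ 1.000e-04 -5.304e-01 -8.477e-01]
 [-1.000e+00 -2.000e-04 -0.000e+00]]
dp [-2.000e-04 -1.928e-01 -4.521e-01] turn [-2.963e+01 -0.000e+00  1.000e-02] pos [ 0.5216 -0.366   0.1627] q6 1.398 t 4.4
0.05529631722030771 [ 0.81051821  0.20534481 -1.79953142]
```

View pics/s3.png

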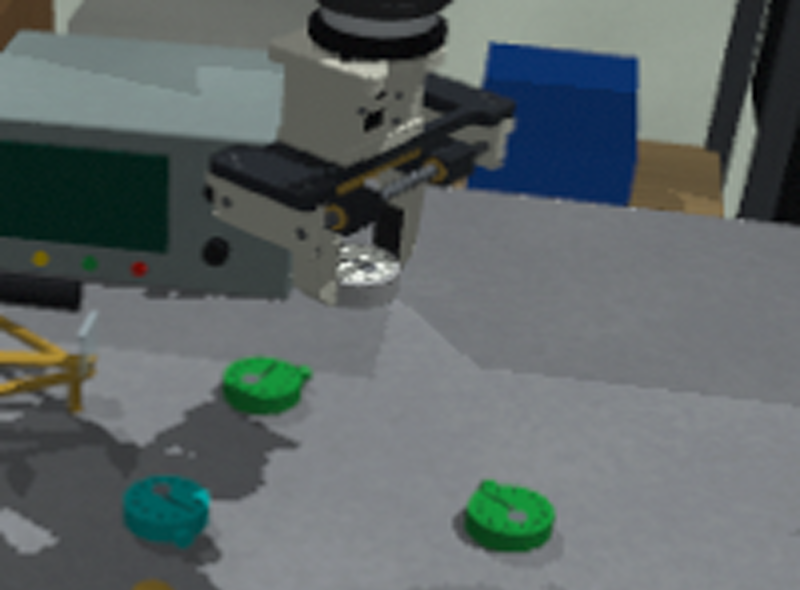

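The watch is held level. I carry it toward the bay.

Emit:
move_arm --deltas '[{"dp":[0,-0.005,-0.012],"turn":[-0.8,0,0]},{"dp":[0,-0.015,-0.036],"turn":[-2.4,0,0]},{"dp":[0,-0.031,-0.072],"turn":[-4.8,0,0]},{"dp":[0,-0.048,-0.113],"turn":[-7.5,0,0]},{"dp":[0,-0.066,-0.154],"turn":[-10,0,0]},{"dp":[0,-0.083,-0.195],"turn":[-13,0,0]},{"dp":[0,-0.1,-0.235],"turn":[-16,0,0]},{"dp":[0,-0.117,-0.275],"turn":[-18.5,0,0]},{"dp":[0,-0.13,-0.305],"turn":[-20.5,0,0]},{"dp":[0,-0.135,-0.317],"turn":[-21.5,0,0]}]'

```text
time: 5.4
tool_pos: [0.5748, -0.0218, 0.1617]
tool_rot: [-1.902, 1.568, 2.631]
contact_force: [0.6, -0.1, -1.1]
opening: 0.0559
```

Emit:
move_arm --deltas '[{"dp":[0,0,0],"turn":[0,0,0]},{"dp":[0,0,0],"turn":[0,0,0]}]'

```text
time: 5.6
tool_pos: [0.5752, -0.0265, 0.1621]
tool_rot: [-0.984, 1.57, -2.739]
contact_force: [-0.2, -0.3, -1.7]
opening: 0.0555
```

```bash
python3 - <<'E'
from h import *
goal([.598,.1195,.163],87.6)
print(robot.observe()['opening'],robot.observe()['contact_force'])
E
```

```text
tool axes(cols)
 [[-1.100e-03  9.831e-01 -1.830e-01]
 [-5.000e-04 -1.830e-01 -9.831e-01]
 [-1.000e+00 -1.000e-03  7.000e-04]]
dp [-0.001  -0.0043 -0.1477] turn [-8.14  0.04  0.06] pos [ 0.5752 -0.0265  0.1621] q6 1.576 t 5.6
0.05549257474736597 [-0.17481738 -0.3294004  -1.65884693]
```

Emit:
move_arm --deltas '[{"dp":[0,0,-0.012],"turn":[-0.6,0,0]},{"dp":[0,-0.001,-0.04],"turn":[-2,0,0]},{"dp":[0,-0.002,-0.075],"turn":[-4,0,0]},{"dp":[0,-0.003,-0.11],"turn":[-6,0,0]},{"dp":[0,-0.004,-0.135],"turn":[-7.4,0,0]},{"dp":[0,-0.004,-0.145],"turn":[-8,0,0]},{"dp":[0,-0.004,-0.148],"turn":[-8.2,0,0]},{"dp":[0,-0.004,-0.148],"turn":[-8.2,0,0]},{"dp":[0,-0.004,-0.148],"turn":[-8.2,0,0]}]'

```text
time: 6.5
tool_pos: [0.5987, 0.1189, 0.1627]
tool_rot: [-0.368, 1.57, -1.981]
contact_force: [0.3, -0.7, -1.1]
opening: 0.0556
```

```bash
python3 - <<'E'
from h import *
p,d=robot.read_camera('side'); cv2.imwrite("pics/s4.png",p[:,:,::-1])
p,d=robot.read_camera('top'); cv2.imwrite("pics/t4.png",p[:,:,::-1])
goal([.598,.1195,.06],87.6)
print(robot.observe()['opening'],robot.observe()['contact_force'])
E
```

```text
tool axes(cols)
 [[-0.000e+00  9.991e-01 -4.250e-02]
 [-3.000e-04 -4.250e-02 -9.991e-01]
 [-1.000e+00 -0.000e+00  3.000e-04]]
dp [ 0.1028 -0.0008 -0.0004] turn [-0.04  0.02  0.  ] pos [0.5988 0.1191 0.1628] q6 1.684 t 6.6
0.05557361187858006 [-1.33906484 -0.28216389 -1.87604416]
```

View pics/s4.png

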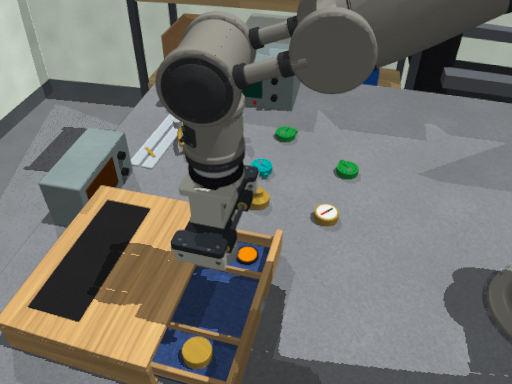

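View pics/t4.png

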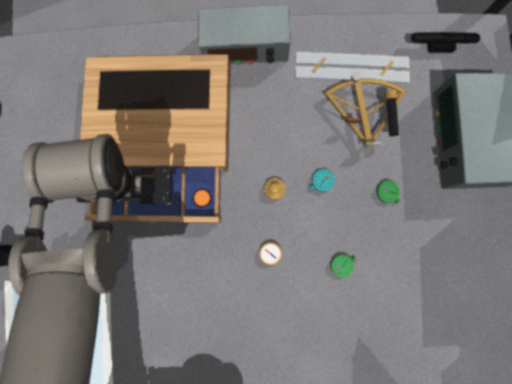

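The gripper is aligned above the middle bay, with the jaws across it. I descend to about 11 mm above floor contact.

Emit:
move_arm --deltas '[{"dp":[0.01,0,0],"turn":[0,0,0]},{"dp":[0.03,0,0],"turn":[0,0,0]},{"dp":[0.055,0,0],"turn":[0,0,0]},{"dp":[0.08,0,0],"turn":[0,0,0]},{"dp":[0.1,0,0],"turn":[0,0,0]},{"dp":[0.115,0,0],"turn":[0,0,0]},{"dp":[0.124,0,0],"turn":[0,0,0]},{"dp":[0.128,0,0],"turn":[0,0,0]},{"dp":[0.129,0,0],"turn":[0,0,0]},{"dp":[0.129,0,0],"turn":[0,0,0]}]'

```text
time: 7.6
tool_pos: [0.5991, 0.1203, 0.0342]
tool_rot: [1.611, 1.57, -0.0]
contact_force: [1.2, -0.1, -1.3]
opening: 0.0552
```

```bash
python3 - <<'E'
from h import *
p,d=robot.read_camera('side'); cv2.imwrite("pics/s5.png",cv2.resize(p[190:384,140:320],None,fx=3.09,fy=3.09,interpolation=2)[:,:,::-1])
goal([.598,.1195,.0227],87.6)
print(robot.observe()['opening'],robot.observe()['contact_force'])
E
```

```text
tool axes(cols)
 [[ 1.400e-03  9.992e-01 -4.080e-02]
 [-0.000e+00 -4.080e-02 -9.992e-01]
 [-1.000e+00  1.400e-03 -1.000e-04]]
dp [ 0.0117 -0.0012  0.0008] turn [ 0.06 -0.   -0.08] pos [0.5992 0.1203 0.0344] q6 1.685 t 7.65
0.05508535156136888 [ 0.37463044 -0.06780564 -1.78623116]
```

View pics/s5.png

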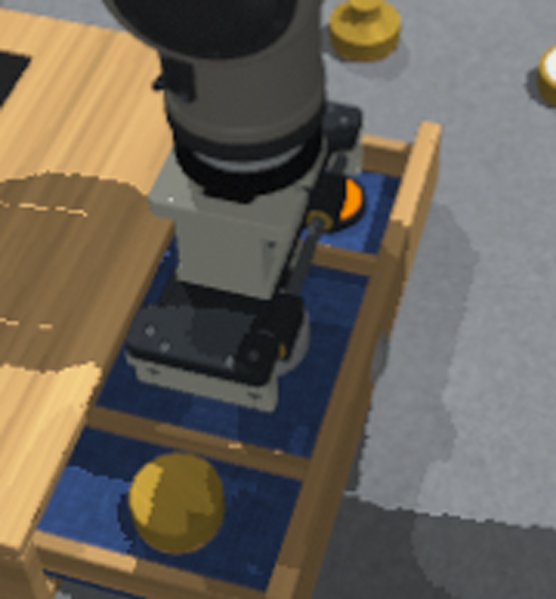

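The view is partly hidden, but the finger is inside the middle bay, the body clears the cabinet edge, and nothing touches. I feel for the floor in small steps.

Emit:
move_arm --deltas '[{"dp":[0.002,0,0],"turn":[0,0,0]},{"dp":[0.004,0,0],"turn":[0,0,0]},{"dp":[0.006,0,0],"turn":[0,0,0]},{"dp":[0.007,0,0],"turn":[0,0,0]},{"dp":[0.008,0,0],"turn":[0,0,0]},{"dp":[0.009,0,0],"turn":[0,0,0]},{"dp":[0.01,0,0],"turn":[0,0,0]},{"dp":[0.01,0,0],"turn":[0,0,0]}]'

```text
time: 8.45
tool_pos: [0.5986, 0.1203, 0.0235]
tool_rot: [-1.161, 1.571, -2.772]
contact_force: [0.5, -0.6, -1.4]
opening: 0.056
```

Emit:
move_arm --deltas '[{"dp":[0.0005,0,0],"turn":[0,0,0]},{"dp":[0.001,0,0],"turn":[0,0,0]},{"dp":[0.001,0,0],"turn":[0,0,0]}]'

```text
time: 8.75
tool_pos: [0.5988, 0.1203, 0.0227]
tool_rot: [1.121, 1.571, -0.491]
contact_force: [1.1, -0.0, -0.9]
opening: 0.0553
```

Emit:
move_arm --deltas '[{"dp":[0.0005,0,0],"turn":[0,0,0]},{"dp":[0.001,0,0],"turn":[0,0,0]},{"dp":[0.001,0,0],"turn":[0,0,0]}]'

```text
time: 9.05
tool_pos: [0.5992, 0.1203, 0.0227]
tool_rot: [1.529, 1.569, -0.082]
contact_force: [-1.1, -0.8, 5.1]
opening: 0.0554
```

The floor is felt at about +6 N. I release with a small opening so the fingers stay inside the strips.

Emit:
move_arm --deltas '[{"dp":[-0.0005,0,0],"turn":[0,0,0]},{"dp":[-0.0005,0,0],"turn":[0,0,0]},{"dp":[-0.0005,0,0],"turn":[0,0,0]},{"dp":[-0.0005,0,0],"turn":[0,0,0]}]' --hand 0.07

```text
time: 9.45
tool_pos: [0.5986, 0.1203, 0.022]
tool_rot: [-0.953, 1.571, -2.564]
contact_force: [-0.0, 1.0, 0.4]
opening: 0.0697
```

Emit:
move_arm --deltas '[{"dp":[-0.003,0,0],"turn":[0,0,0]},{"dp":[-0.01,0,0],"turn":[0,0,0]},{"dp":[-0.025,0,0],"turn":[0,0,0]},{"dp":[-0.05,0,0],"turn":[0,0,0]},{"dp":[-0.085,0,0],"turn":[0,0,0]},{"dp":[-0.12,0,0],"turn":[0,0,0]},{"dp":[-0.14,0,0],"turn":[0,0,0]},{"dp":[-0.147,0,0],"turn":[0,0,0]},{"dp":[-0.147,0,0],"turn":[0,0,0]}]'

```text
time: 10.35
tool_pos: [0.599, 0.1204, 0.1702]
tool_rot: [1.649, 1.569, 0.038]
contact_force: [-0.7, 0.3, -0.1]
opening: 0.0696
```

```bash
python3 - <<'E'
from h import *
p,d=robot.read_camera('side'); cv2.imwrite("pics/s6.png",cv2.resize(p[190:384,140:320],None,fx=3.09,fy=3.09,interpolation=2)[:,:,::-1])
goal([.43,.19,.17],87.6)
print(robot.observe()['opening'],robot.observe()['contact_force'])
E
```

```text
tool axes(cols)
 [[-5.000e-04  9.992e-01 -4.070e-02]
 [-1.000e-04 -4.070e-02 -9.992e-01]
 [-1.000e+00 -5.000e-04  2.000e-04]]
dp [-0.0011 -0.1711 -0.0628] turn [0.07 0.01 0.03] pos [0.5984 0.1203 0.1688] q6 1.684 t 10.4
0.0701257817595428 [-0.79892689 -0.05187409 -1.06560614]
```

View pics/s6.png

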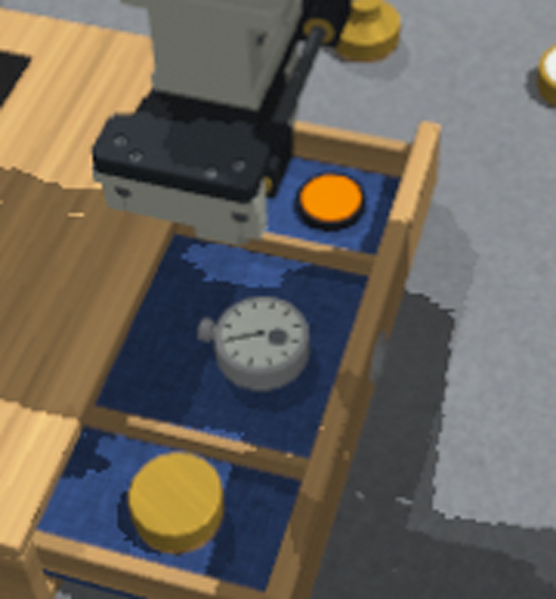

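The watch lies face up and flat in the middle bay. Next I back off in front of the drawer and lower the open fingers so they straddle the button, giving a symmetric push on the wood.

Emit:
move_arm --deltas '[{"dp":[0,-0.01,0],"turn":[0,0,0]},{"dp":[0,-0.04,0],"turn":[0,0,0]},{"dp":[0,-0.075,0],"turn":[0,0,0]},{"dp":[0,-0.105,0],"turn":[0,0,0]},{"dp":[0,-0.12,0],"turn":[0,0,0]},{"dp":[0,-0.122,0],"turn":[0,0,0]},{"dp":[0,-0.122,0],"turn":[0,0,0]}]' --hand 0.06

```text
time: 11.1
tool_pos: [0.4767, 0.1253, 0.1685]
tool_rot: [-1.303, 1.57, -2.915]
contact_force: [0.3, -0.7, -0.7]
opening: 0.0596
```

Emit:
move_arm --deltas '[{"dp":[0.015,0,0],"turn":[0,0,0]},{"dp":[0.05,0,0],"turn":[0,0,0]},{"dp":[0.085,0,0],"turn":[0,0,0]},{"dp":[0.115,0,0],"turn":[0,0,0]},{"dp":[0.13,0,0],"turn":[0,0,0]},{"dp":[0.135,0,0],"turn":[0,0,0]},{"dp":[0.135,0,0],"turn":[0,0,0]},{"dp":[0.135,0,0],"turn":[0,0,0]}]'

```text
time: 11.9
tool_pos: [0.4778, 0.1253, 0.0347]
tool_rot: [1.619, 1.57, 0.007]
contact_force: [0.1, 0.3, -0.3]
opening: 0.0597
```

```bash
python3 - <<'E'
from h import *
p,d=robot.read_camera('side'); cv2.imwrite("pics/s7.png",cv2.resize(p[190:384,140:320],None,fx=3.09,fy=3.09,interpolation=2)[:,:,::-1])
goal([.515,.123,.034],87.6)
print(robot.observe()['opening'],robot.observe()['contact_force'])
E
```

```text
tool axes(cols)
 [[ 2.000e-03  9.992e-01 -4.070e-02]
 [ 1.000e-04 -4.070e-02 -9.992e-01]
 [-1.000e+00  1.900e-03 -2.000e-04]]
dp [0.0011 0.0372 0.0008] turn [ 0.06 -0.01 -0.11] pos [0.4778 0.1253 0.035 ] q6 1.713 t 11.95
0.0600427151783559 [ 0.28325537 -0.02876973  0.01900896]
```

View pics/s7.png

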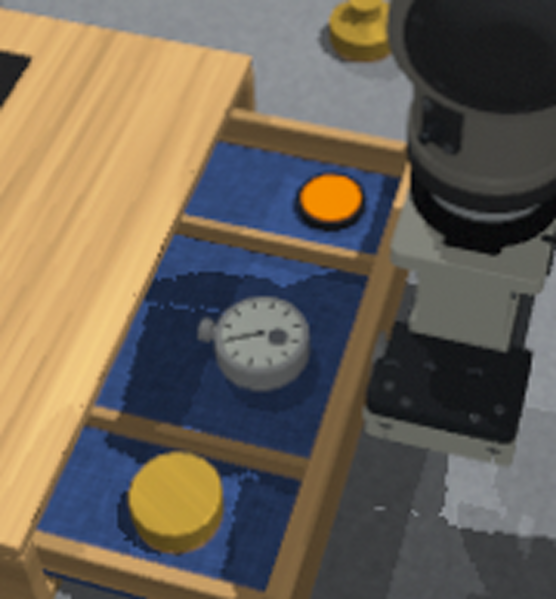

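The gripper is in front of the face, and the watch lies undisturbed. I approach and make contact gently.

Emit:
move_arm --deltas '[{"dp":[0,0.004,0],"turn":[0,0,0]},{"dp":[0,0.01,0],"turn":[0,0,0]},{"dp":[0,0.017,0],"turn":[0,0,0]},{"dp":[0,0.023,0],"turn":[0,0,0]},{"dp":[0,0.028,0],"turn":[0,0,0]},{"dp":[0,0.032,0],"turn":[0,0,0]},{"dp":[0,0.036,0],"turn":[0,0,0]},{"dp":[0,0.04,0],"turn":[0,0,0]},{"dp":[0,0.044,0],"turn":[0,0,0]},{"dp":[0,0.048,0],"turn":[0,0,0]}]'

```text
time: 12.95
tool_pos: [0.5244, 0.1233, 0.0341]
tool_rot: [-1.428, 1.569, -3.04]
contact_force: [-1.8, -0.4, 0.2]
opening: 0.0603
```

Emit:
move_arm --deltas '[{"dp":[0,0.004,0],"turn":[0,0,0]},{"dp":[0,0.009,0],"turn":[0,0,0]},{"dp":[0,0.014,0],"turn":[0,0,0]},{"dp":[0,0.019,0],"turn":[0,0,0]},{"dp":[0,0.024,0],"turn":[0,0,0]},{"dp":[0,0.028,0],"turn":[0,0,0]}]'

```text
time: 13.55
tool_pos: [0.5532, 0.1221, 0.0341]
tool_rot: [-0.364, 1.571, -1.975]
contact_force: [-1.9, -0.4, 0.0]
opening: 0.0603
```

```bash
python3 - <<'E'
from h import *
p,d=robot.read_camera('side'); cv2.imwrite("pics/s8.png",cv2.resize(p[190:384,140:320],None,fx=3.09,fy=3.09,interpolation=2)[:,:,::-1])
goal([.64,.118,.034],87.6)
print(robot.observe()['opening'],robot.observe()['contact_force'])
E
```

```text
tool axes(cols)
 [[ 1.400e-03  9.992e-01 -4.080e-02]
 [-1.000e-04 -4.080e-02 -9.992e-01]
 [-1.000e+00  1.400e-03  0.000e+00]]
dp [0.0004 0.086  0.0005] turn [ 0.06  0.   -0.08] pos [0.554  0.1221 0.0342] q6 1.694 t 13.6
0.06001422429666664 [ 0.53750721  0.04665549 -0.94487324]
```

View pics/s8.png

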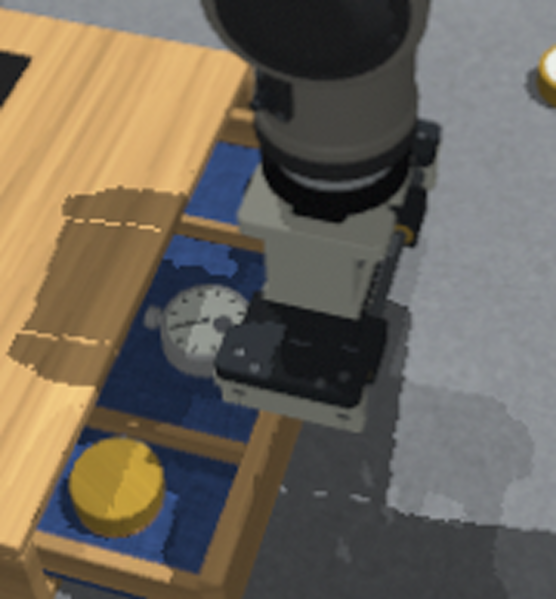

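The drawer slides at about 2 N and the watch travels with it. I continue.

Emit:
move_arm --deltas '[{"dp":[0,0.004,0],"turn":[0,0,0]},{"dp":[0,0.009,0],"turn":[0,0,0]},{"dp":[0,0.015,0],"turn":[0,0,0]},{"dp":[0,0.021,0],"turn":[0,0,0]},{"dp":[0,0.027,0],"turn":[0,0,0]},{"dp":[0,0.033,0],"turn":[0,0,0]},{"dp":[0,0.039,0],"turn":[0,0,0]},{"dp":[0,0.045,0],"turn":[0,0,0]},{"dp":[0,0.05,0],"turn":[0,0,0]},{"dp":[0,0.055,0],"turn":[0,0,0]}]'

```text
time: 14.6
tool_pos: [0.6081, 0.1199, 0.0342]
tool_rot: [-0.018, 1.571, -1.629]
contact_force: [-1.7, -1.3, 0.5]
opening: 0.0599
```

Emit:
move_arm --deltas '[{"dp":[0,0.003,0],"turn":[0,0,0]},{"dp":[0,0.006,0],"turn":[0,0,0]},{"dp":[0,0.009,0],"turn":[0,0,0]},{"dp":[0,0.012,0],"turn":[0,0,0]},{"dp":[0,0.014,0],"turn":[0,0,0]},{"dp":[0,0.016,0],"turn":[0,0,0]},{"dp":[0,0.017,0],"turn":[0,0,0]}]'

```text
time: 15.3
tool_pos: [0.6249, 0.1193, 0.0342]
tool_rot: [0.968, 1.571, -0.643]
contact_force: [-2.1, -1.9, 1.0]
opening: 0.06
```

```bash
python3 - <<'E'
from h import *
p,d=robot.read_camera('side'); cv2.imwrite("pics/s9.png",cv2.resize(p[190:384,140:320],None,fx=3.09,fy=3.09,interpolation=2)[:,:,::-1])
goal([.64,.118,.034],87.6)
print(robot.observe()['opening'],robot.observe()['contact_force'])
E
```

```text
tool axes(cols)
 [[ 3.000e-04  9.992e-01 -4.070e-02]
 [-0.000e+00 -4.070e-02 -9.992e-01]
 [-1.000e+00  3.000e-04  0.000e+00]]
dp [0.0002 0.015  0.0006] turn [ 0.06  0.   -0.02] pos [0.625  0.1193 0.0342] q6 1.68 t 15.35
0.059769213473724485 [-0.08451686 -0.65236173  0.46515225]
```

View pics/s9.png

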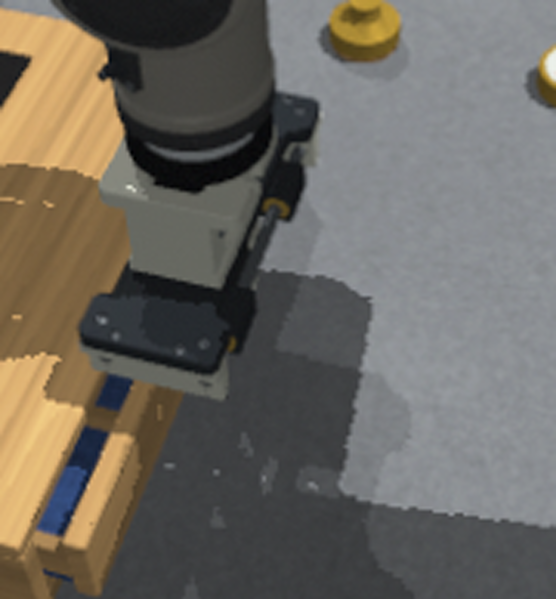

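A gap of roughly 25 mm remains, and the gripper's body clears the unit's top. I go on slowly, 1 to 1.5 mm per row.

Emit:
move_arm --deltas '[{"dp":[0,0.002,0],"turn":[0,0,0]},{"dp":[0,0.004,0],"turn":[0,0,0]},{"dp":[0,0.006,0],"turn":[0,0,0]},{"dp":[0,0.008,0],"turn":[0,0,0]},{"dp":[0,0.01,0],"turn":[0,0,0]},{"dp":[0,0.011,0],"turn":[0,0,0]},{"dp":[0,0.012,0],"turn":[0,0,0]}]'

```text
time: 16.05
tool_pos: [0.6368, 0.1188, 0.0342]
tool_rot: [-0.374, 1.571, -1.986]
contact_force: [-1.8, -1.4, 0.8]
opening: 0.0602
```

Emit:
move_arm --deltas '[{"dp":[0,0.001,0],"turn":[0,0,0]},{"dp":[0,0.002,0],"turn":[0,0,0]},{"dp":[0,0.003,0],"turn":[0,0,0]},{"dp":[0,0.004,0],"turn":[0,0,0]}]'

```text
time: 16.45
tool_pos: [0.6407, 0.1186, 0.0342]
tool_rot: [-1.052, 1.571, -2.663]
contact_force: [-2.9, -0.6, -0.4]
opening: 0.0606
```

Emit:
move_arm --deltas '[{"dp":[0,0.001,0],"turn":[0,0,0]},{"dp":[0,0.002,0],"turn":[0,0,0]},{"dp":[0,0.003,0],"turn":[0,0,0]}]'

```text
time: 16.75
tool_pos: [0.6437, 0.1185, 0.0342]
tool_rot: [-0.217, 1.571, -1.829]
contact_force: [-1.8, -0.2, 0.9]
opening: 0.0599
```

```bash
python3 - <<'E'
from h import *
p,d=robot.read_camera('side'); cv2.imwrite("pics/s10.png",cv2.resize(p[190:384,140:320],None,fx=3.09,fy=3.09,interpolation=2)[:,:,::-1])
s=robot.observe();print(s['tool_pos'],s['contact_force'])
E
```

```text
[0.64391861 0.11846902 0.03416981] [-1.39439727 -0.81173542  0.17530268]
```

View pics/s10.png

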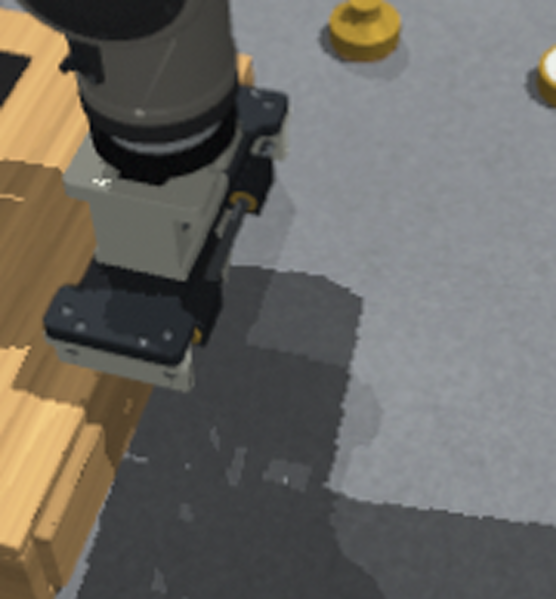

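The drawer is about 8 mm from flush. I keep going at 1 mm per row in short calls.

Emit:
move_arm --deltas '[{"dp":[0,0.001,0],"turn":[0,0,0]},{"dp":[0,0.002,0],"turn":[0,0,0]},{"dp":[0,0.003,0],"turn":[0,0,0]}]'

```text
time: 17.1
tool_pos: [0.6467, 0.1183, 0.0342]
tool_rot: [-0.486, 1.571, -2.098]
contact_force: [-1.2, -0.7, -0.4]
opening: 0.06
```

Emit:
move_arm --deltas '[{"dp":[0,0.001,0],"turn":[0,0,0]},{"dp":[0,0.002,0],"turn":[0,0,0]}]'

```text
time: 17.3
tool_pos: [0.6488, 0.1183, 0.0342]
tool_rot: [0.584, 1.571, -1.028]
contact_force: [-2.2, -0.2, 0.5]
opening: 0.0599
```

Emit:
move_arm --deltas '[{"dp":[0,0.001,0],"turn":[0,0,0]},{"dp":[0,0.002,0],"turn":[0,0,0]}]'

```text
time: 17.5
tool_pos: [0.6507, 0.1182, 0.0342]
tool_rot: [-0.684, 1.571, -2.295]
contact_force: [-2.2, -2.0, 0.3]
opening: 0.0596
```

Emit:
move_arm --deltas '[{"dp":[0,0.0005,0],"turn":[0,0,0]},{"dp":[0,0.001,0],"turn":[0,0,0]}]'

```text
time: 17.7
tool_pos: [0.6517, 0.1181, 0.0342]
tool_rot: [0.161, 1.571, -1.45]
contact_force: [-1.9, -0.9, 0.2]
opening: 0.0604
```

Emit:
move_arm --deltas '[{"dp":[0,0.0005,0],"turn":[0,0,0]},{"dp":[0,0.001,0],"turn":[0,0,0]}]'

```text
time: 17.9
tool_pos: [0.6517, 0.1181, 0.0342]
tool_rot: [-1.454, 1.569, -3.066]
contact_force: [-7.2, -0.8, 2.9]
opening: 0.0602
```

Emit:
move_arm --deltas '[{"dp":[0,0.0005,0],"turn":[0,0,0]},{"dp":[0,0.001,0],"turn":[0,0,0]}]'

```text
time: 18.1
tool_pos: [0.6517, 0.1181, 0.0342]
tool_rot: [-1.478, 1.566, -3.09]
contact_force: [-10.5, -1.0, 4.7]
opening: 0.06
```

Emit:
move_arm --deltas '[{"dp":[0,0.0005,0],"turn":[0,0,0]},{"dp":[0,0.001,0],"turn":[0,0,0]}]'

```text
time: 18.3
tool_pos: [0.6516, 0.1181, 0.0341]
tool_rot: [-1.487, 1.564, -3.099]
contact_force: [-15.4, -0.9, 9.1]
opening: 0.06
```

The drawer is firm: position holds at 0.6517 while the force rises 7, 10, 15 N. I hold briefly, then ease off and retreat.

Emit:
move_arm --deltas '[{"dp":[0,0,0],"turn":[0,0,0]},{"dp":[0,0,0],"turn":[0,0,0]},{"dp":[0,-0.001,0],"turn":[0,0,0]},{"dp":[0,-0.003,0],"turn":[0,0,0]},{"dp":[0,-0.007,0],"turn":[0,0,0]},{"dp":[0,-0.02,0],"turn":[0,0,0]},{"dp":[0,-0.05,0],"turn":[0,0,0]},{"dp":[0,-0.085,0],"turn":[0,0,0]},{"dp":[0,-0.12,0],"turn":[0,0,0]},{"dp":[0,-0.14,0],"turn":[0,0,0]}]'

```text
time: 19.3
tool_pos: [0.5125, 0.1239, 0.0343]
tool_rot: [-1.468, 1.57, -3.079]
contact_force: [-0.2, 0.2, 0.6]
opening: 0.0601
```

Emit:
move_arm --deltas '[{"dp":[-0.02,-0.01,0.03],"turn":[0,0,0]},{"dp":[-0.04,-0.02,0.07],"turn":[0,0,0]},{"dp":[-0.07,-0.03,0.11],"turn":[0,0,0]},{"dp":[-0.1,-0.03,0.15],"turn":[0,0,0]},{"dp":[-0.13,-0.03,0.19],"turn":[0,0,0]},{"dp":[-0.15,-0.03,0.23],"turn":[0,0,0]},{"dp":[-0.16,-0.03,0.26],"turn":[0,0,0]},{"dp":[-0.16,-0.03,0.27],"turn":[0,0,0]},{"dp":[-0.16,-0.03,0.27],"turn":[0,0,0]},{"dp":[-0.16,-0.03,0.27],"turn":[0,0,0]}]'

```text
time: 20.3
tool_pos: [0.4735, -0.1437, 0.1934]
tool_rot: [-2.28, 1.569, 2.392]
contact_force: [-0.2, 0.3, -0.3]
opening: 0.06
```

```bash
python3 - <<'E'
from h import *
p,d=robot.read_camera('side'); cv2.imwrite("pics/s11.png",cv2.resize(p[170:384,0:290],None,fx=2.7,fy=2.7,interpolation=2)[:,:,::-1])
p,d=robot.read_camera('top'); cv2.imwrite("pics/t11.png",p[:,:,::-1])
s=robot.observe();print(s['tool_pos'],s['contact_force'],s['time'])
E
```

```text
[ 0.47362835 -0.14329771  0.19349802] [ 0.14815104  0.83610368 -0.38158889] 20.4
```

View pics/s11.png

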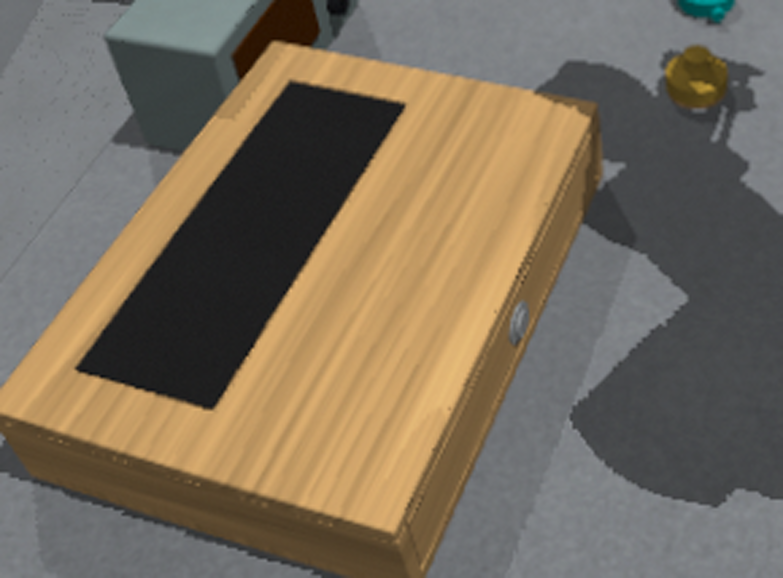

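View pics/t11.png

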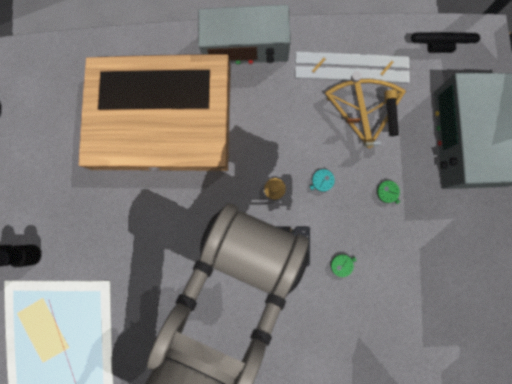

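The drawer is flush (front edge at row 167 in the top view), the arm is clear, and the force reads about zero.

```bash
python3 - <<'E'
from cell import robot
print(robot.hand_in())
E
```

```text
the job is handed in; nothing more can be done
None
```

The stopwatch is in the middle bay and the drawer is shut; I handed the job in at about 20 s of the 48 s allowed.

- **Laying the watch down:** I gripped the white-dial watch across its case, at an opening of 55.5 mm. I lowered it until the bay floor pushed back with about 6 N, then released it. A picture afterwards showed it lying face up and flat, with the crown towards the unit.
- **Shutting the drawer:** I pushed on the wood either side of the button. The drag was about 2 N. At the stop the position held at 0.6517 m while the push rose through 7, 10 and 15 N.
- **Last checks:** After I backed away, both views showed the front flush with the unit. The neighbouring pieces in view were undisturbed (the arm hid the compass in the last pictures), and the tool force was near zero. No check failed.
- **Not seen:** I could not see the watch inside once the drawer was shut. The last clear view of it, partway through the push, showed it lying flat and moving with the drawer.

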